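# Prime the cleaner pump into the fallen cup

### The job

Stand the fallen yellow cup upright with its mouth centred under the nozzle of the black cleaner bottle and let go of it, then press that bottle's red pump head fully down and let it spring back up. The cup must stay standing under the nozzle; do not press the red pump before the cup is there, and do not work the blue pump or push, knock over or carry off any of the other things on the mat.

Things in the scene. Friction and masses are not known exactly. Their poses are not given: they have to be found in the camera images.
- cup: open-topped square yellow plastic cup, 50 x 50 mm outside, 70 mm tall, 3 mm walls, about 70 g; it starts lying on one side. Origin at the centre of the outside of its bottom; own z points from bottom to mouth, own x and y are square to its flat sides. Upright when z points up
- cup_mouth (a point): centre of the cup's open mouth, 70 mm from its origin along its own z
- cleaner: the black cleaner bottle with a red band and red pump head: bottle 60 mm across in a steel stand 72 mm across and 12 mm high screwed to the surface, so it cannot move; origin at the centre of the stand's underside, z up; the nozzle points along its own -x. Collar 34 mm across, its top 128 mm above the origin
- cleaner_top (a point): centre of the flat top of that bottle's pump head, a disc 36 mm across and 20 mm thick, 170 mm above the bottle's origin when up; moves down with the head
- cleaner_nozzle (a point): outlet at the tip of that pump head's spout (10 mm thick tube, outlet pointing down): 80 mm out from the bottle's axis and 145 mm above the bottle's origin when up; moves down with the head
- cleaner_pump (a joint): travel of that pump head, m: 0 = up, 0.012 = fully down against its stop; it is sprung, about 4 N to start moving and 10 N fully down, and returns by itself when let go
- primer: a white bottle with a blue band and blue pump head, not to be used: bottle 60 mm across in a steel stand 72 mm across and 12 mm high screwed to the surface, so it cannot move; origin at the centre of the stand's underside, z up; the nozzle points along its own -x. Collar 34 mm across, its top 128 mm above the origin
- primer_top (a point): centre of the flat top of that bottle's pump head, a disc 36 mm across and 20 mm thick, 170 mm above the bottle's origin when up; moves down with the head
- primer_nozzle (a point): outlet at the tip of that pump head's spout (10 mm thick tube, outlet pointing down): 80 mm out from the bottle's axis and 145 mm above the bottle's origin when up; moves down with the head
- primer_pump (a joint): travel of that pump head, m: 0 = up, 0.012 = fully down against its stop; it is sprung, about 4 N to start moving and 10 N fully down, and returns by itself when let go
- mat: light grey mat on the table, 2 mm thick, fixed, everything handled stands on it; origin at the centre of its underside (height 0), its top is at height 0.002
- ink_black: closed black ink bottle, 52 mm across, 125 mm tall, loose bystander; origin at the centre of its underside, z up
- alcohol: closed white bottle with blue label and no pump, 56 mm across, 150 mm tall, loose bystander; origin at the centre of its underside
- ink_magenta: closed magenta ink bottle, 48 mm across, 100 mm tall, loose bystander; origin at the centre of its underside
- tin: open white-painted tin, 74 mm across, 90 mm tall, loose bystander; origin at the centre of its underside
- swabs: clear open box of cotton swabs, 100 x 75 x 45 mm (x, y, z of its own axes), loose bystander; origin at the centre of its underside
- tin_lid: flat aluminium disc lid, 72 mm across, 10 mm thick, lying flat, loose bystander; origin at the centre of its underside
- cutters: side cutters with blue handles lying flat, about 130 mm long (from -85 to +48 mm along own x), 45 mm wide, 10 mm thick, loose bystander; origin at the pivot, on the underside
- marker: black pen lying flat, 130 mm long along own x, 11 mm thick, loose bystander; origin at the middle of its underside

How it is judged:
On the way, in this order (a step that is already met when the one before it is completed fails the run):
1. the cup stands upright under the nozzle of the black bottle, let go (angle between cup's own z axis and vertical below 0.12 rad and horizontal distance between cup_mouth and cleaner_nozzle below 0.02 m and height (world z) of cup below 0.008 m and contact force between cup and the fingers below 0.1 N), for 0.3 s.
2. the red pump head is pressed down (10 mm or more of its 12 mm) (value of joint cleaner_pump above 0.01 m), for 0.05 s.
At the end, for the whole second after the job is handed in: the cup stands upright on the mat (within 0.12 rad), at rest and released, the centre of its mouth within 20 mm horizontally of the black bottle's nozzle, and the red pump head is back up (within 1.5 mm) (all of step 1 and value of joint cleaner_pump below 0.0015 m and linear speed of cup below 0.02 m/s); the robot touches nothing.
It fails at once if the red pump is pressed (over 5 mm) while the cup is not standing under its nozzle (value of joint cleaner_pump above 0.005 m and (angle between cup's own z axis and vertical above 0.2 rad or horizontal distance between cup_mouth and cleaner_nozzle above 0.03 m)).
It fails at once if the blue pump is pressed (over 5 mm) (value of joint primer_pump above 0.005 m).
It fails at once if another thing on the mat is moved by more than 25 mm (distance of any of ink_black, alcohol, ink_magenta, tin, swabs, tin_lid, cutters, marker from where it was at the start of the episode above 0.025 m).
It fails at once if a bystanding bottle, tin or box is tipped (over 0.35 rad) (angle between any of ink_black, alcohol, ink_magenta, tin, swabs's own z axis and vertical above 0.35 rad).
It also fails if it takes over 72 s, if anything falls off the work surface, if the arm or the gripper's body presses on something with over 40 N, if the wrist force passes 120 N, or if a joint passes its speed limit or range.

### The arm

A 6-joint arm with a two-finger parallel gripper is mounted at the origin on the work surface. World frame = base frame: x ahead of the robot, y to its left, z up, the work surface at z = 0. Lengths are in m, angles in rad, forces in N, time in s.
With the tool pointing down it reaches from about 0.35 to 0.875 m from the base axis. Payload 15.5 kg.
Tool frame: the origin (TCP) lies midway between the tips of the shut fingers; the grasp point (between the pads) lies 19 mm behind it (arm.grip_depth is the distance from the TCP to the grasp point, in m); z points along the fingers, y is the line along which they close (so a half turn about z gives the same grasp; the last joint's range is limited). The gripper opens to 85 mm and grips with 20 to 120 N. Pads are 22 mm wide; open, the fingers measure 114 mm over their backs; the gripper's body (76 mm by 85 mm) begins 54 mm behind the grasp point. The pads swing forward as they close: fully open they stand 13 mm farther back than shut.
Start: joints at [-1.425, 0.494, 1.345, -0, 1.302, -0.096], TCP at [0.149, -0.607, 0.231] pointing down, gripper open.
Joint ranges: [-2.91, 2.91], [-0.82, 2.16], [0.22, 2.67], [-1.22, 4.37], [0.12, 2.79], [-3.08, 3.08]. Speed limits (rad/s): [1.89, 1.89, 2.57, 3.01, 3.01, 3.01].

### API

Orientations are given as a rotation vector (axis times angle).
In Python, from plant import arm, cams, workorder gives the robot as it stands.
- The arm moves only by the tool drive_tool, never from a script. Its argument "targets" is a list of rows, each a list of 3 entries, a list of its own where there are three numbers: the shift along the tool's x, y, z in m, then the turn about the tool's z in degrees, then the closure, from 0 (fully open) to 1 (shut). A call has 1 to 20 rows; each row shifts and turns the commanded pose from where the row before left it, along the tool's axes as they then stand; what a row does not reach is not made up. A row lasts 1/8 s, in which the tool goes at most 62.5 mm and 10.7 degrees, less where a joint would pass 70% of its speed; a pose out of reach is approached as far as the arm can. A call with a gripper value outside its range is refused whole. The fingers move at their own pace and stop on an object; "force" is the grip in N (left out, the last holds). Time passes only in rows, so rows that do not move let the fingers close. It gives the time, the measured TCP pose, the force, the opening and the grip force at its end, in the units of the state.
- arm.read_state(): the state, without advancing time (a new reading comes with each control period).
- cams.read_camera(name): name is "scene" or "top" or "wrist"; returns a dict with "color" (420x560x3 uint8, red, green, blue), "depth" (420x560 float32, m along the optical axis (not along the pixel's ray), 0 where there is no reading), "mtx" (3x3 intrinsics, pixels), "extrinsics" (4x4, takes a point from camera to world coordinates); the wrist camera has in their place "mount" (4x4, takes a point from camera to tool coordinates, whose origin is the TCP and whose axes are the flange's). Camera axes: x right, y down, z forward; pixel columns grow to the right and rows downward; lengths in m; the calibration is good to about 2 mm. A picture is of the moment at which its call begins: read the wrist's pose just before it.
- workorder.job_done(): hands the job in; it is judged then, once.
The state is a dict: "t": time; "joint_pos": joint angles; "dq": joint speeds; "joint_torque": joint torques, N m; "ee_pos": TCP position; "eef_rot": TCP orientation; "force": force on the tool from outside, world axes, zero at the start; "ft_torque": the same for the moment, N m; "width": opening from 0.0 (shut) to 1.0 (fully open); "finger_force": force on a finger pad.
Only numpy, scipy, OpenCV 4.12 (cv2) and the standard library are available. Lean on these libraries where they do the work, as an engineer would, in place of code of your own. Each camera call takes 0.05 s, during which the arm holds its last target. There are 200 camera calls.

## Working session

There is one attempt and no reset: what is moved stays moved. The work goes in short steps, Python scripts to look and compute and a tool call to move; the robot and the scene stay as the last step left them, time stands still between calls to the robot, and variables do not carry over. Pictures are saved under pics/ and viewed, at most 10 in all, crops included, and the job is handed in when it is done.

Besides the shell and the picture viewer there is one more tool, called in YAML: its name, and indented under it one key for each argument. drive_tool: Moves the arm, as the interface text tells. Its arguments: {"type":"object","properties":{"targets":{"type":"array","items":{"type":"array"}},"force":{"type":"number"}},"required":["targets"]}

```bash
mkdir -p pics
cat > h.py <<'E'
import numpy as np,cv2
from plant import arm,cams,workorder
from scipy.spatial.transform import Rotation as R
def snap(n,f):
    s=arm.read_state();c=cams.read_camera(n)
    if n=="wrist":
        T=np.eye(4);T[:3,:3]=R.from_rotvec(s["eef_rot"]).as_matrix();T[:3,3]=s["ee_pos"];E=T@c["mount"]
    else:E=c["extrinsics"]
    cv2.imwrite(f"pics/{f}.png",c["color"][...,::-1])
    K=c["mtx"];d=c["depth"];v,u=np.mgrid[:420,:560]
    P=np.stack([(u-K[0,2])/K[0,0]*d,(v-K[1,2])/K[1,1]*d,d],-1)@E[:3,:3].T+E[:3,3]
    P[d==0]=np.nan
    np.savez(f"pics/{f}.npz",P=P,c=c["color"]);return P,c["color"],s
E
python3 - <<'E'
from h import *
for n in("scene","top"):
    P,c,s=snap(n,n+"0")
    h=cv2.cvtColor(c,cv2.COLOR_RGB2HSV)
    for nm,lo,hi in(("yel",20,35),("red",0,8),("blue",100,125)):
        m=(h[...,0]>=lo)&(h[...,0]<=hi)&(h[...,1]>130)&(h[...,2]>70)
        k,l,st,ce=cv2.connectedComponentsWithStats(m.astype(np.uint8))
        for i in range(1,k):
            if st[i,4]>40:
                q=P[l==i];print(n,nm,st[i],np.nanpercentile(q,[3,50,97],axis=0).round(3).tolist())
print(s["ee_pos"],s["eef_rot"])
E
```

```text
scene yel [248 207  25  33 599] [[0.455, -0.016, 0.001], [0.492, 0.017, 0.048], [0.522, 0.047, 0.052]]
scene yel [  18  384   66   36 1356] [[0.474, -0.618, 0.003], [0.483, -0.577, 0.028], [0.551, -0.552, 0.053]]
scene yel [  0 393  15  27 254] [[0.395, -0.647, 0.003], [0.429, -0.632, 0.038], [0.459, -0.626, 0.053]]
scene red [199 253  35  43 523] [[0.55, -0.261, 0.114], [0.616, -0.247, 0.163], [0.628, -0.231, 0.171]]
scene red [215 300  27  23 362] [[0.608, -0.274, 0.034], [0.635, -0.262, 0.058], [0.641, -0.231, 0.081]]
scene blue [294 148  19  12  95] [[0.349, 0.383, 0.001], [0.38, 0.394, 0.009], [0.406, 0.426, 0.013]]
scene blue [318 157  33  15 177] [[0.547, 0.207, 0.155], [0.617, 0.217, 0.166], [0.635, 0.235, 0.172]]
scene blue [338 173  11   9  74] [[0.608, 0.207, 0.119], [0.625, 0.215, 0.127], [0.634, 0.234, 0.131]]
scene blue [331 193  21  14 207] [[0.606, 0.194, 0.04], [0.633, 0.199, 0.058], [0.649, 0.222, 0.076]]
scene blue [164 348  30  26 351] [[0.607, -0.41, 0.026], [0.628, -0.394, 0.047], [0.633, -0.364, 0.068]]
top yel [ 468  203   35   59 1681] [[0.482, -0.639, 0.001]
[... 443 characters left out ...]
056]]
top yel [555 272   5  28 122] [[0.37, -0.833, 0.001], [0.404, -0.804, 0.048], [0.443, -0.799, 0.058]]
top red [363 200  16  36 253] [[0.544, -0.257, 0.102], [0.604, -0.238, 0.167], [0.627, -0.228, 0.176]]
top red [355 204  10  17  55] [[0.584, -0.235, 0.035], [0.6, -0.218, 0.069], [0.625, -0.214, 0.094]]
top blue [195 192  13  37 179] [[0.547, 0.209, 0.159], [0.613, 0.221, 0.17], [0.632, 0.236, 0.177]]
top blue [134 272  12  22  81] [[0.351, 0.405, 0.003], [0.379, 0.419, 0.011], [0.409, 0.431, 0.017]]
top blue [147 273   4  24  85] [[0.343, 0.386, 0.002], [0.38, 0.391, 0.011], [0.408, 0.398, 0.017]]
[ 0.14899269 -0.60662028  0.23071467] [-3.11767045e+00 -3.77232609e-01  9.91193270e-05]
```

View pics/scene0.png

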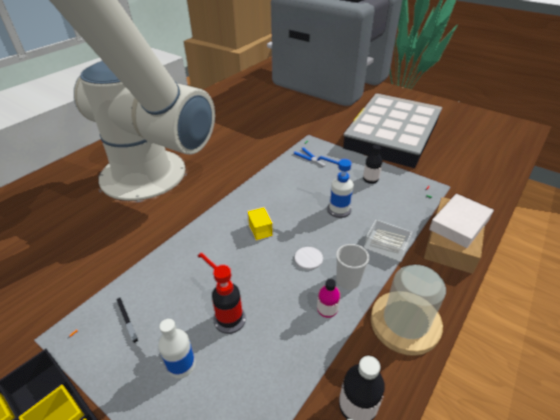

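View pics/top0.png

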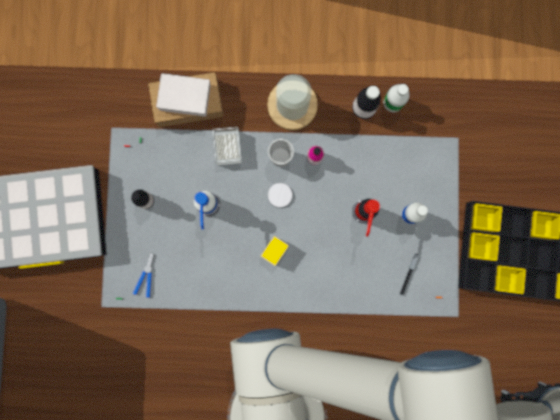

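The yellow cup lies at about (scene px 260,224; top px 275,251), with the red pump at top px (370,212) and its spout pointing towards the robot. The tool only turns about the vertical, so I'll have to tip the cup up using contact. I'll move over it for a closer look.

drive_tool:
  targets:
    - [[0.032,-0.037,-0.002],0,0]
    - [[0.032,-0.037,-0.002],0,0]
    - [[0.032,-0.037,-0.002],0,0]
    - [[0.032,-0.037,-0.002],0,0]
    - [[0.032,-0.037,-0.002],0,0]
    - [[0.032,-0.037,-0.002],0,0]
    - [[0.032,-0.037,-0.002],0,0]
    - [[0.032,-0.037,-0.002],0,0]
    - [[0.032,-0.037,-0.002],0,0]
    - [[0.032,-0.037,-0.002],0,0]
    - [[0.032,-0.037,-0.002],0,0]
    - [[0.032,-0.037,-0.002],0,0]
    - [[0.032,-0.037,-0.002],0,0]
    - [[0.0,0.0,0],0,0]
  force: 20

```text
t: 1.85
ee_pos: [0.4392, -0.0382, 0.2572]
eef_rot: [-3.118, -0.383, -0.0]
force: [0.2, 0.1, -0.1]
width: 0.999
finger_force: 0.0
```

Run:
```python
from h import *
P,c,s=snap("wrist","w1")
print(s["ee_pos"],s["eef_rot"],s["t"],s["width"])
def rect(P,c,lo,hi,z0,z1,box,nm):
    h=cv2.cvtColor(c,cv2.COLOR_RGB2HSV)
    m=(h[...,0]>=lo)&(h[...,0]<=hi)&(h[...,1]>110)&(h[...,2]>60)&(P[...,2]>z0)&(P[...,2]<z1)
    m&=(P[...,0]>box[0])&(P[...,0]<box[1])&(P[...,1]>box[2])&(P[...,1]<box[3])
    q=P[m];print(nm,len(q),q.mean(0).round(4),cv2.minAreaRect((q[:,:2]*1000).astype(np.float32)));return m
D=np.load("pics/top0.npz");rect(D["P"],D["c"],20,35,.04,.06,(.4,.6,-.1,.1),"top cup")
rect(P,c,20,35,.04,.06,(.4,.6,-.1,.1),"wrist cup")
for f in("top0","scene0"):
    D=np.load(f"pics/{f}.npz");rect(D["P"],D["c"],0,8,.164,.18,(.59,.7,-.3,-.2),f+" head top");rect(D["P"],D["c"],0,8,.13,.18,(.5,.585,-.35,-.15),f+" spout")
```

```text
[ 0.4392337  -0.038175    0.25720637] [-3.11771112e+00 -3.83389570e-01 -4.22035901e-04] 1.85 0.9985039132715018
top cup 404 [0.4861 0.0204 0.0511] ((486.06036376953125, 20.2519474029541), (49.1783447265625, 69.67610168457031), 57.88834762573242)
wrist cup 3643 [0.4838 0.0207 0.0517] ((483.04534912109375, 20.938440322875977), (49.517059326171875, 70.10022735595703), 57.15503692626953)
top0 head top 134 [ 0.6114 -0.2428  0.1709] ((610.3291015625, -242.86451721191406), (35.6693115234375, 33.02065658569336), 1.1039552688598633)
top0 spout 63 [ 0.5606 -0.2346  0.1635] ((558.726318359375, -234.259765625), (8.514331817626953, 53.476932525634766), 77.47245025634766)
scene0 head top 218 [ 0.6135 -0.2464  0.1694] ((613.172607421875, -245.51095581054688), (33.11944580078125, 31.81002426147461), 41.571006774902344)
scene0 spout 74 [ 0.562  -0.237   0.1631] ((561.3331298828125, -236.49681091308594), (7.914246082305908, 48.00271224975586), 80.60990142822266)
```

View pics/w1.png

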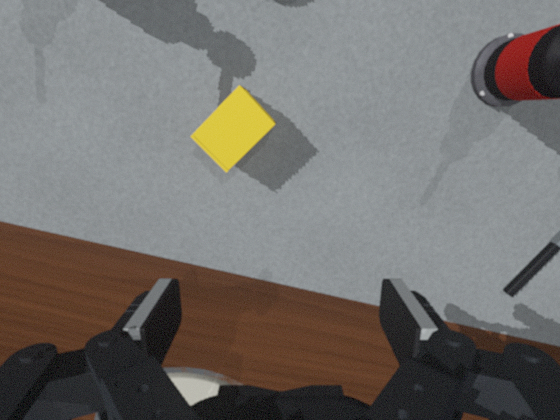

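The wrist view shows the cup at px (191–275, 86–172), with its long axis running toward the lower left. I need to tell which end is the mouth, so I'll enlarge it.

Run:
```python
from h import *
a=cv2.imread("pics/w1.png")[70:190,170:300];b=cv2.imread("pics/scene0.png")[190:255,230:300]
a=cv2.resize(a,(390,360),interpolation=2);b=cv2.resize(b,(388,360),interpolation=2)
cv2.imwrite("pics/crop1.png",np.hstack([a,b]))
```

```text
(no output)
```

View pics/crop1.png

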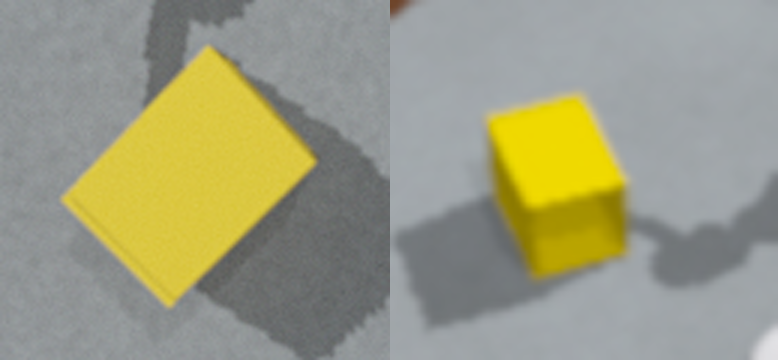

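The mouth faces (+x, −y), yaw about −33°: the end visible in the scene crop is open. My plan is to grip lightly at the upper mouth corner, lift so the bottom swings down, and roll the cup over its bottom edge.

drive_tool:
  targets:
    - [[0,0,0.01],9.4,0]
    - [[0,0,0.01],9.4,0]
    - [[0,0,0.01],9.4,0]
    - [[0,0,0.01],9.4,0]
    - [[0,0,0.01],9.2,0]
    - [[0.015,-0.024,0.025],0,0]
    - [[0.015,-0.025,0.025],0,0]
    - [[0.014,-0.0245,0.03],0,0]
    - [[0,0,0.027],0,0]
    - [[0,0,0.0],0,0]

```text
t: 3.15
ee_pos: [0.5137, -0.0038, 0.0988]
eef_rot: [3.011, -0.893, -0.006]
force: [-0.0, -0.1, 0.2]
width: 0.999
finger_force: 0.0
```

Run:
```python
from h import *
P,c,s=snap("wrist","w2")
print(s["ee_pos"],s["joint_pos"],R.from_rotvec(s["eef_rot"]).as_matrix().round(4))
```

```text
[ 0.51372014 -0.00379466  0.09878951] [-1.23551860e-01  5.21186275e-01  1.76007575e+00 -2.19604607e-04
  8.64461920e-01  2.02432527e+00] [[ 8.381e-01 -5.455e-01 -4.100e-03]
 [-5.455e-01 -8.381e-01  3.000e-04]
 [-3.600e-03  2.000e-03 -1.000e+00]]
```

View pics/w2.png

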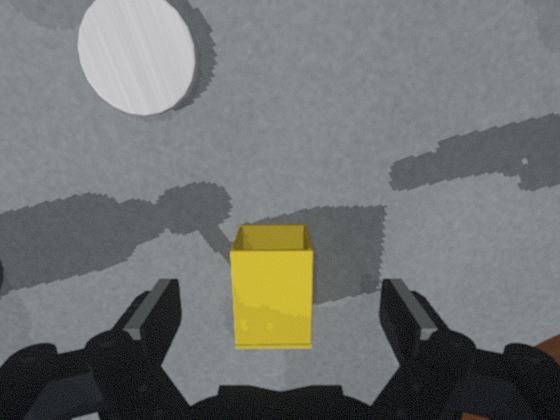

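The open mouth is confirmed at px (237–308, 225–250), with the fingers straddling it. Next I'll descend and close gently.

drive_tool:
  targets:
    - [[0,-0.004,0.03],0,0]
    - [[0,0,0.031],0,0.2]
    - [[0,0,0],0,0.35]
    - [[0,0,0],0,0.4]
    - [[0,0,0],0,0.42]
    - [[0,0,0],0,0.42]
    - [[0,0,0],0,0.43]
    - [[0,0,0],0,0.43]
  force: 20

```text
t: 4.2
ee_pos: [0.5183, -0.0, 0.0409]
eef_rot: [-3.012, 0.892, -0.004]
force: [-2.3, -3.4, 10.6]
width: 0.573
finger_force: 16.5
```

drive_tool:
  targets:
    - [[-0.004,0,-0.006],0,0.42]
    - [[-0.0055,0,-0.0055],0,0.42]
    - [[-0.005,0,-0.005],0,0.42]
    - [[-0.006,0,-0.004],0,0.42]
    - [[-0.006,0,-0.004],0,0.42]
    - [[-0.006,0,-0.003],0,0.42]
    - [[-0.0065,0,-0.0025],0,0.42]
    - [[-0.0065,0,-0.0025],0,0.42]
    - [[0,0,0],0,0.42]

```text
t: 5.32
ee_pos: [0.4789, 0.0254, 0.0719]
eef_rot: [3.012, -0.892, -0.0]
force: [-0.9, -0.2, -1.6]
width: 0.578
finger_force: 7.2
```

Run:
```python
from h import *
P,c,s=snap("scene","s3");Pw,cw,s=snap("wrist","w3")
print(s["ee_pos"],s["finger_force"])
a=cv2.resize(c[150:280,180:330,::-1],(450,390));b=cv2.resize(cw[...,::-1],(347,390)) if 0 else cv2.resize(cw[100:420,110:450,::-1],(345,390))
cv2.imwrite("pics/v3.png",np.hstack([a,b]))
```

```text
[0.47924745 0.02527083 0.07185115] 7.170320637524128
```

View pics/v3.png

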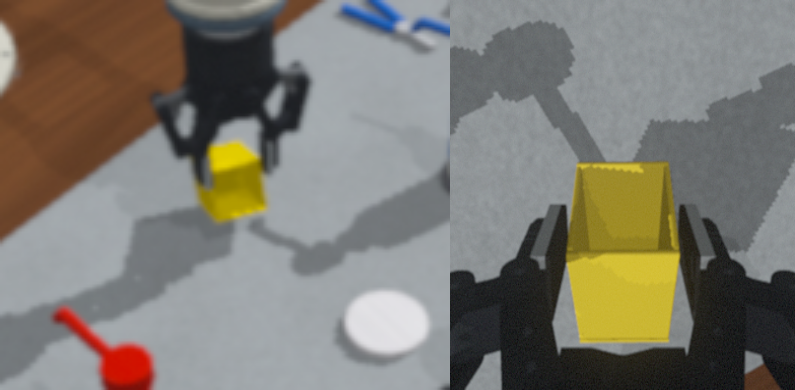

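The cup has swung partly, and more of its interior now shows (right half, px 570–670 × 165–250). I'll measure the tilt from depth.

```bash
cat >> h.py <<'E'
def tilt(P,c):
    h=cv2.cvtColor(c,cv2.COLOR_RGB2HSV)
    m=(h[...,0]>=20)&(h[...,0]<=35)&(h[...,1]>110)&(P[...,0]>.35)&(P[...,0]<.65)&(abs(P[...,1])<.45)&(P[...,2]<.16)
    N=np.cross(np.roll(P,-2,1)-np.roll(P,2,1),np.roll(P,-2,0)-np.roll(P,2,0));N/=np.linalg.norm(N,axis=-1,keepdims=True)
    N*=np.sign((N*P*0+N)[...,2:3]) 
    m&=np.isfinite(N).all(-1);n=N[m]
    lab=np.round(n*6).astype(int);u,i,k=np.unique(lab,axis=0,return_inverse=True,return_counts=True)
    i=i.ravel()
    for j in np.argsort(-k)[:4]:
        q=P[m][i==j];print(k[j],n[i==j].mean(0).round(3),q.min(0).round(3),q.max(0).round(3))
E
python3 - <<'E'
from h import *
for f in("w3","s3"):
    D=np.load(f"pics/{f}.npz");print(f);tilt(D["P"],D["c"])
E
```

```text
w3
1432 [-0.335  0.331  0.88 ] [0.408 0.003 0.015] [0.497 0.081 0.152]
1089 [-0.478  0.163  0.861] [0.409 0.003 0.014] [0.498 0.081 0.084]
824 [-0.486  0.011  0.871] [0.411 0.004 0.015] [0.497 0.079 0.083]
773 [-0.311  0.161  0.935] [0.409 0.005 0.015] [0.498 0.079 0.083]
s3
42 [-0.321  0.181  0.928] [0.435 0.009 0.013] [0.489 0.064 0.078]
30 [-0.373  0.182  0.909] [0.441 0.017 0.018] [0.478 0.062 0.076]
18 [0.497 0.866 0.028] [0.432 0.005 0.024] [0.484 0.063 0.056]
16 [-0.528 -0.848  0.03 ] [0.444 0.015 0.034] [0.484 0.066 0.072]
```

drive_tool:
  targets:
    - [[0,0,0],0,0.417]
    - [[0,0,-0.004],0,0.416]
    - [[0,0,0.004],0,0.415]
    - [[0,0,0],0,0.415]

```text
t: 5.92
ee_pos: [0.4793, 0.0251, 0.0716]
eef_rot: [3.012, -0.892, -0.0]
force: [0.1, -0.8, 0.6]
width: 0.585
finger_force: 1.3
```

Run:
```python
from h import *
for n in("wrist","scene"):
    P,c,s=snap(n,n+"4");tilt(P,c)
```

```text
2022 [-0.631  0.342  0.693] [ 0.42  -0.035  0.007] [0.51  0.073 0.152]
1353 [-0.527  0.479  0.7  ] [ 0.423 -0.006  0.007] [0.51  0.071 0.087]
788 [0.511 0.858 0.022] [ 0.435 -0.005  0.011] [0.506 0.063 0.1  ]
735 [-0.546 -0.837  0.018] [ 0.437 -0.004  0.008] [0.508 0.063 0.107]
37 [0.495 0.867 0.033] [ 0.443 -0.003  0.012] [0.497 0.063 0.07 ]
26 [-0.529 -0.846  0.036] [0.447 0.004 0.017] [0.496 0.069 0.074]
17 [0.851 0.521 0.042] [ 0.437 -0.007  0.01 ] [0.506 0.047 0.068]
16 [0.829 0.545 0.12 ] [ 0.44  -0.005 -0.002] [0.511 0.049 0.067]
```

drive_tool:
  targets:
    - [[-0.007,0,0.0],0,0.416]
    - [[-0.007,0,0.001],0,0.416]
    - [[-0.007,0,0.001],0,0.416]
    - [[-0.007,0,0.001],0,0.416]
    - [[-0.007,0,0.002],0,0.416]
    - [[-0.007,0,0.003],0,0.416]
    - [[0,0,0],0,0.416]

```text
t: 6.9
ee_pos: [0.4434, 0.0483, 0.0635]
eef_rot: [3.012, -0.892, -0.001]
force: [0.1, 0.7, -1.4]
width: 0.582
finger_force: 3.0
```

Run:
```python
from h import *
for n in("wrist","scene"):
    P,c,s=snap(n,n+"5");tilt(P,c)
```

```text
1948 [-0.833  0.513  0.198] [0.412 0.009 0.014] [0.485 0.078 0.081]
1090 [0.51  0.859 0.023] [0.413 0.013 0.009] [0.48  0.076 0.101]
822 [-0.55  -0.834  0.017] [0.416 0.012 0.009] [0.481 0.079 0.085]
673 [-0.805  0.508  0.301] [0.409 0.008 0.005] [0.486 0.076 0.128]
60 [-0.843  0.5    0.182] [0.425 0.014 0.004] [0.484 0.071 0.072]
42 [-0.812  0.5    0.295] [0.426 0.013 0.008] [0.48  0.071 0.07 ]
29 [-0.293  0.463  0.836] [0.423 0.012 0.019] [0.475 0.071 0.08 ]
29 [-0.707  0.678  0.192] [0.426 0.021 0.008] [0.478 0.073 0.07 ]
```

drive_tool:
  targets:
    - [[-0.006,0,0.002],0,0.416]
    - [[-0.006,0,0.003],0,0.416]
    - [[-0.003,0,0.002],0,0.416]
    - [[0,0,0],0,0.4]
    - [[0,0,0],0,0.3]
    - [[0,0,-0.03],0,0]
    - [[0,0,-0.05],0,0]
    - [[0,0,0],0,0]

```text
t: 8.0
ee_pos: [0.4334, 0.0561, 0.1396]
eef_rot: [-3.011, 0.892, -0.009]
force: [0.0, 0.9, -0.5]
width: 1.002
finger_force: 0.0
```

Run:
```python
from h import *
for n in("wrist","scene"):
    P,c,s=snap(n,n+"6")
    h=cv2.cvtColor(c,cv2.COLOR_RGB2HSV)
    m=(h[...,0]>=20)&(h[...,0]<=35)&(h[...,1]>110)&(P[...,2]>.062)&(P[...,2]<.085)&(P[...,0]>.35)&(P[...,0]<.55)&(abs(P[...,1])<.2)
    q=P[m];print(n,len(q),q.mean(0),cv2.minAreaRect((q[:,:2]*1000).astype(np.float32)));tilt(P,c)
print(s["ee_pos"])
```

```text
wrist 1895 [0.4393611  0.04920835 0.06982188] ((440.01092529296875, 49.386749267578125), (49.75198745727539, 50.140628814697266), 56.915340423583984)
835 [ 0.855 -0.516  0.021] [0.41  0.017 0.006] [0.473 0.079 0.073]
693 [-0.853  0.519  0.019] [0.41  0.017 0.009] [0.473 0.079 0.069]
337 [0.531 0.847 0.018] [0.411 0.02  0.004] [0.467 0.078 0.071]
322 [-0.545 -0.837  0.018] [0.414 0.022 0.004] [0.468 0.08  0.071]
scene 126 [0.44380794 0.04764557 0.06689454] ((441.5888671875, 48.85346221923828), (49.69395446777344, 54.246742248535156), 56.20101547241211)
29 [ 0.85  -0.496  0.163] [ 0.418  0.022 -0.   ] [0.472 0.068 0.063]
28 [-0.846  0.511  0.138] [0.417 0.018 0.014] [0.471 0.072 0.06 ]
28 [ 0.864 -0.498  0.04 ] [0.415 0.021 0.005] [0.47  0.077 0.064]
23 [-0.205  0.454  0.866] [0.412 0.022 0.032] [0.467 0.076 0.071]
[0.43249091 0.05612846 0.13808473]
```

View pics/wrist6.png

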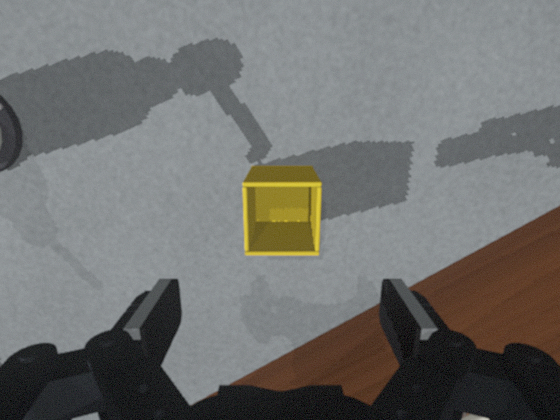

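The cup stands upright at (0.440, 0.049), px 245–320 × 168–255. Next I'll grip it centrally, carry it to a spot beside the nozzle and push it the rest of the way with a finger back, so the gripper body stays clear of the spout.

drive_tool:
  targets:
    - [[0.01,0.001,0.0],0,0]
    - [[0,0,0.04],0,0]
    - [[0,0,0.04],0,0]
    - [[0,0,0.036],0,0]
    - [[0,0,0],0,0.35]
    - [[0,0,0],0,0.4]
    - [[0,0,0],0,0.44]
    - [[0,0,0],0,0.44]
    - [[0,0,-0.015],0,0.44]
    - [[0,0,0],0,0.44]
  force: 25

```text
t: 9.35
ee_pos: [0.4401, 0.05, 0.0368]
eef_rot: [-3.012, 0.892, -0.004]
force: [0.8, 0.7, -0.7]
width: 0.587
finger_force: 26.8
```

drive_tool:
  targets:
    - [[0,0,-0.005],-8.3,0.44]
    - [[0,0,-0.005],-8.3,0.44]
    - [[0,0,0],-8.3,0.44]
    - [[0,0,0],-8.2,0.44]
    - [[0.012,0.027,0],0,0.44]
    - [[0.012,0.027,0],0,0.44]
    - [[0.012,0.027,0],0,0.44]
    - [[0.012,0.027,0],0,0.44]
    - [[0.012,0.027,0],0,0.44]
    - [[0.012,0.027,0],0,0.44]
    - [[0.012,0.027,0],0,0.44]
    - [[0.011,0.026,0],0,0.44]
    - [[0,0,0],0,0.44]
    - [[0,0,0],0,0.44]

```text
t: 11.1
ee_pos: [0.533, -0.1644, 0.0445]
eef_rot: [-3.14, -0.001, 0.005]
force: [-5.8, 2.6, -6.7]
width: 0.579
finger_force: 37.8
```

Run:
```python
from h import *
P,c,s=snap("wrist","w7");P2,c2,s=snap("scene","s7");print(s["ee_pos"],R.from_rotvec(s["eef_rot"]).as_matrix().round(3).tolist())
cv2.imwrite("pics/v7.png",np.hstack([cv2.resize(c,(400,300)),cv2.resize(c2[150:350,130:400],(400,300))])[...,::-1])
h=cv2.cvtColor(c,cv2.COLOR_RGB2HSV)
m=((h[...,0]<8)|(h[...,0]>174))&(h[...,1]>120)&(h[...,2]>60)&(P[...,2]>.125)&(P[...,2]<.18)
q=P[m];print(len(q),np.nanmin(q,0),np.nanmax(q,0))
y=P[m&(P[...,0]<.57)];print(len(y),y.mean(0) if len(y) else "",y.min(0) if len(y) else "",y.max(0) if len(y) else "")
```

```text
[ 0.53297706 -0.16423198  0.0445548 ] [[1.0, 0.001, -0.003], [0.001, -1.0, 0.002], [-0.003, -0.002, -1.0]]Traceback (most recent call last):
  File "<stdin>", line 6, in <module>
    res = np.fmin.reduce(a, axis=axis, out=out, **kwargs)
ValueError: zero-size array to reduction operation fmin which has no identity
```

View pics/v7.png

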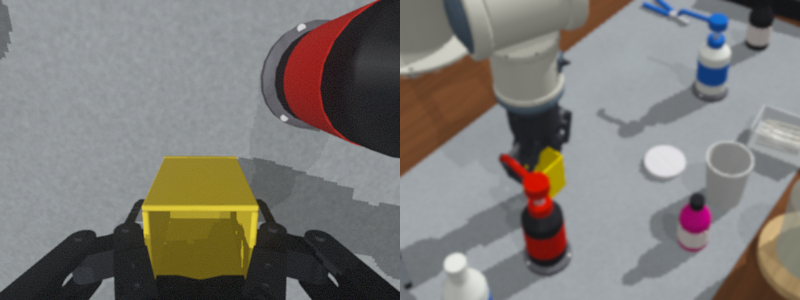

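The cup is held near the bottle, but the force reading suggests something is touching, probably the gripper body or camera against the spout. I'll back off in +y.

drive_tool:
  targets:
    - [[0,-0.015,0],0,0.44]
    - [[0,-0.015,0],0,0.44]
    - [[0,0,0],0,0.44]

```text
t: 11.58
ee_pos: [0.5347, -0.1335, 0.0459]
eef_rot: [3.142, 0.005, 0.0]
force: [0.1, 0.3, -0.9]
width: 0.582
finger_force: 37.1
```

Run:
```python
from h import *
P2,c2,s=snap("scene","s8");print(s["ee_pos"],s["force"])
c=cams.read_camera("wrist");print(c["mount"].round(3))
h=cv2.cvtColor(c2,cv2.COLOR_RGB2HSV);P=P2
m=((h[...,0]<8)|(h[...,0]>174))&(h[...,1]>120)&(P[...,2]>.125)&(P[...,2]<.19)&(P[...,0]>.5)&(P[...,0]<.65)&(P[...,1]<-.15)
q=P[m];print(len(q),q.min(0),q.max(0))
a=m&(P[...,2]>.164)&(P[...,0]>.59);b=m&(P[...,0]<.585)
for k in(a,b):print(P[k].mean(0),cv2.minAreaRect((P[k][:,:2]*1000).astype(np.float32)))
```

```text
[ 0.53474614 -0.13347317  0.04592046] [ 0.13764375  0.2540373  -0.8565669 ]
[[-0.001 -0.954 -0.299  0.075]
 [ 1.    -0.001  0.001  0.001]
 [-0.001 -0.299  0.954 -0.142]
 [ 0.     0.     0.     1.   ]]
478 [ 0.53770457 -0.26259885  0.12501856] [ 0.62931972 -0.22581415  0.17280852]
[ 0.61295864 -0.2456493   0.16970614] ((611.04296875, -243.86114501953125), (32.03287887573242, 35.43355941772461), 33.69554901123047)
[ 0.56246126 -0.23723271  0.16332094] ((561.6251831054688, -236.38389587402344), (8.151785850524902, 47.20615768432617), 81.9122314453125)
```

drive_tool:
  targets:
    - [[0,0,0.012],0,0.44]
    - [[0,0,0.011],0,0.44]
    - [[0,0,0],0,0.44]
    - [[0,0,0],0,0.38]
    - [[0,0,0],0,0.2]
    - [[0,0,0],0,0]
    - [[0,0,0],0,0]
    - [[0,0,-0.03],0,0]
    - [[0,0,-0.05],0,0]
    - [[0,-0.05,-0.05],0,0]
    - [[0,-0.042,0],0,0]
    - [[0,0,0],0,0]

```text
t: 13.18
ee_pos: [0.5344, -0.0464, 0.1477]
eef_rot: [-3.141, -0.007, -0.001]
force: [-0.0, 0.4, 0.3]
width: 0.996
finger_force: 0.0
```

drive_tool:
  targets:
    - [[0,0,0],-10,0]
    - [[0,0,0],-10,0]
    - [[0,0,0],-10,0]
    - [[0,0,0],-10,0]
    - [[0,0,0],-10,0]
    - [[0,0,0],-10,0]
    - [[0,0,0],-10,0]
    - [[0,0,0],-10,0]
    - [[0,0,0],-10,0]
    - [[0,0,0],-10,0]
    - [[0,0,0],-10,0]
    - [[0,0,0],-10,0]
    - [[0,0,0],-10,0]
    - [[0,0,0],-10,0]
    - [[0,0,0],-10,0]
    - [[0,0,0],-10,0]
    - [[0,0,0],-10,0]
    - [[0,0,0],-10,0]
    - [[0,0,0],0,0]

```text
t: 15.55
ee_pos: [0.5344, -0.0492, 0.1468]
eef_rot: [0.001, -3.141, 0.0]
force: [-0.2, -0.5, -0.1]
width: 0.998
finger_force: 0.0
```

```bash
cat >> h.py <<'E'
def cup(n,f):
    P,c,s=snap(n,f);h=cv2.cvtColor(c,cv2.COLOR_RGB2HSV)
    m=(h[...,0]>=20)&(h[...,0]<=35)&(h[...,1]>110)&(P[...,2]>.06)&(P[...,2]<.085)&(P[...,0]>.4)&(P[...,0]<.65)&(P[...,1]<.1)&(P[...,1]>-.35)
    q=P[m];print(n,len(q),q.mean(0),np.nanmax(q[:,2]),cv2.minAreaRect((q[:,:2]*1000).astype(np.float32)) if len(q) else "")
    return s
E
python3 - <<'E'
from h import *
cup("scene","s9");s=cup("top","t9");print(s["ee_pos"],R.from_rotvec(s["eef_rot"]).as_matrix().round(3).tolist(),s["joint_pos"])
E
```

```text
scene 198 [ 0.53775518 -0.13652919  0.06672426] 0.07268571553177217 ((536.0517578125, -136.22825622558594), (50.323822021484375, 51.51286315917969), 0.37447211146354675)h.py:27: RuntimeWarning: Mean of empty slice.
  q=P[m];print(n,len(q),q.mean(0),np.nanmax(q[:,2]),cv2.minAreaRect((q[:,:2]*1000).astype(np.float32)) if len(q) else "")
  ret = um.true_divide(
Traceback (most recent call last):
  File "h.py", line 27, in cup
    q=P[m];print(n,len(q),q.mean(0),np.nanmax(q[:,2]),cv2.minAreaRect((q[:,:2]*1000).astype(np.float32)) if len(q) else "")
                                    ~~~~~~~~~^^^^^^^^
ValueError: zero-size array to reduction operation fmax which has no identity
```

drive_tool:
  targets:
    - [[0,0.012,0.03],0,0]
    - [[0,0,0.05],0,0]
    - [[0,0,0.04],0,0]
    - [[0,0,0.021],0,0]
    - [[0,-0.01,0],0,0]
    - [[0,-0.01,0],0,0]
    - [[0,-0.01,0],0,0]
    - [[0,-0.01,0],0,0]
    - [[0,-0.01,0],0,0]
    - [[0,-0.01,0],0,0]
    - [[0,-0.01,0],0,0]
    - [[0,-0.01,0],0,0]
    - [[0,-0.01,0],0,0]
    - [[0,-0.005,0],0,0]
    - [[0,-0.003,0],0,0]
    - [[0,0,0],0,0]

```text
t: 17.65
ee_pos: [0.5348, -0.1354, 0.0064]
eef_rot: [-0.002, 3.141, -0.0]
force: [-0.6, -0.1, 0.5]
width: 1.003
finger_force: 0.1
```

Run:
```python
from h import *
s=cup("scene","s10");print(s["ee_pos"])
```

```text
scene 198 [ 0.5345159  -0.23788669  0.06942854] 0.08448929178886244 ((535.5704345703125, -236.02468872070312), (55.445274353027344, 50.201683044433594), 89.97297668457031)
[ 0.53480965 -0.13538205  0.00639074]
```

drive_tool:
  targets:
    - [[0,0.03,0],0,0]
    - [[0,0.02,-0.05],0,0]
    - [[0,0.03,-0.06],0,0]
    - [[0,0.05,-0.06],0,0.5]
    - [[0,0.05,-0.05],0,1]
    - [[0,0,0],0,1]

```text
t: 18.45
ee_pos: [0.5357, 0.0296, 0.2074]
eef_rot: [-0.007, 3.136, -0.0]
force: [0.7, 0.3, -0.6]
width: 0.378
finger_force: 0.0
```

Run:
```python
from h import *
s=cup("scene","s11");print(s["ee_pos"],s["width"])
try: cup("top","t11")
except Exception as e: print(e)
from h import np
for f in("t11","s11"):
    D=np.load(f"pics/{f}.npz");P=D["P"];h=cv2.cvtColor(D["c"],cv2.COLOR_RGB2HSV)
    m=((h[...,0]<8)|(h[...,0]>174))&(h[...,1]>120)&(P[...,0]>.5)&(P[...,0]<.65)&(P[...,1]<-.15)&(P[...,1]>-.3)
    for k in(m&(P[...,2]>.164)&(P[...,0]>.595),m&(P[...,2]>.13)&(P[...,0]<.585)):print(f,k.sum(),P[k].mean(0) if k.any() else"")
a=cv2.imread("pics/s11.png")[180:330,130:330];b=cv2.imread("pics/t11.png")[170:290,300:460]
cv2.imwrite("pics/v11.png",np.hstack([cv2.resize(a,(400,300)),cv2.resize(b,(400,300))]))
```

```text
scene 116 [ 0.52887936 -0.22470052  0.06673676] 0.0723454980340249 ((535.0588989257812, -215.64952087402344), (39.64226531982422, 50.29080581665039), 86.46241760253906)
[0.53572702 0.0295895  0.20738342] 0.37798242855884123
top 90 [ 0.53413179 -0.20752421  0.07023376] 0.07955096880398171 ((535.7623901367188, -209.14584350585938), (49.2913703918457, 49.6220703125), 0.9293179512023926)
t11 126 [ 0.61180104 -0.2427558   0.17140932]
t11 61 [ 0.5594822  -0.23442159  0.16366555]
s11 205 [ 0.61359561 -0.24573454  0.16966331]
s11 70 [ 0.56096127 -0.23687409  0.16338247]
```

View pics/v11.png

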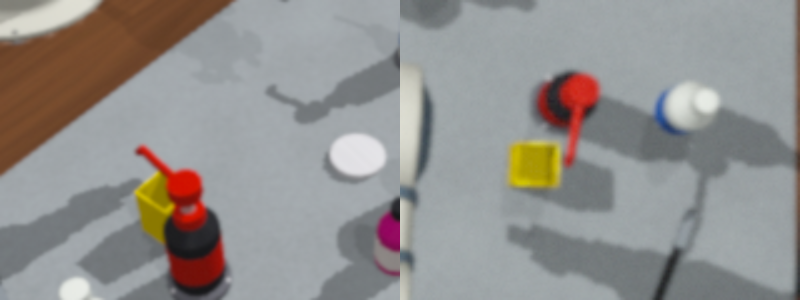

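The top view shows the cup upright at (0.536, −0.209) (top crop px 535,165), and the spout tip at px (570,163) is still about 20 mm further on. I'll push again, 20 mm farther.

drive_tool:
  targets:
    - [[0,-0.045,0],0,0]
    - [[0,-0.045,0],0,0]
    - [[0,-0.045,0.02],0,0]
    - [[0,0,0.045],0,0]
    - [[0,0,0.045],0,0]
    - [[0,0,0.045],0,0]
    - [[0,0,0.045],0,0]
    - [[0,-0.01,0],0,0]
    - [[0,-0.01,0],0,0]
    - [[0,-0.008,0],0,0]
    - [[0,-0.008,0],0,0]
    - [[0,-0.007,0],0,0]
    - [[0,-0.007,0],0,0]
    - [[0,0,0],0,0]
    - [[0,0,0],0,0]

```text
t: 20.42
ee_pos: [0.5347, -0.1576, 0.0044]
eef_rot: [-0.003, 3.141, -0.0]
force: [-0.4, -0.1, 0.9]
width: 1.001
finger_force: 0.1
```

drive_tool:
  targets:
    - [[0,0.03,0],0,0]
    - [[0,0.03,-0.05],0,0]
    - [[0,0.03,-0.06],0,0]
    - [[0,0.03,-0.06],0,0.5]
    - [[0,0.04,-0.04],0,1]
    - [[0,0.02,0],0,1]
    - [[0,0,0],0,1]

```text
t: 21.3
ee_pos: [0.5339, 0.0195, 0.2054]
eef_rot: [0.006, -3.141, -0.0]
force: [-0.3, 0.3, -0.5]
width: 0.142
finger_force: 0.0
```

Run:
```python
from h import *
s=cup("top","t12");print(s["ee_pos"],s["width"]);cup("scene","s12")
```

```text
top 83 [ 0.53286969 -0.23071093  0.06895657] 0.0774091192545674 ((536.2685546875, -232.80575561523438), (49.509613037109375, 50.110801696777344), 1.9218367338180542)
[0.53388014 0.01945849 0.20543739] 0.14235816790717962
scene 195 [ 0.53351104 -0.23939814  0.06691924] 0.07937784172647766 ((555.8027954101562, -238.4136199951172), (52.157005310058594, 97.4559326171875), 80.51649475097656)
```

The cup is at (0.536, −0.233), about 3 mm from the nozzle. Next I'll move over the red pump head.

drive_tool:
  targets:
    - [[-0.011,-0.038,-0.003],0,1]
    - [[-0.011,-0.038,-0.003],0,1]
    - [[-0.011,-0.038,0],0,1]
    - [[-0.011,-0.038,0],0,1]
    - [[-0.011,-0.038,0],0,1]
    - [[-0.011,-0.038,0],0,1]
    - [[-0.011,-0.036,0],0,1]
    - [[0,0,0],0,1]
    - [[0,0,0.02],0,1]
    - [[0,0,0],0,1]

```text
t: 22.65
ee_pos: [0.6103, -0.2452, 0.1898]
eef_rot: [0.002, -3.138, -0.003]
force: [0.1, 0.3, -0.3]
width: -0.004
finger_force: 0.0
```

drive_tool:
  targets:
    - [[0,0,0.01],0,1]
    - [[0,0,0.006],0,1]
    - [[0,0,0.004],0,1]
    - [[0,0,0.004],0,1]
    - [[0,0,0.004],0,1]
    - [[0,0,0.003],0,1]
    - [[0,0,0.003],0,1]
    - [[0,0,0],0,1]

```text
t: 23.65
ee_pos: [0.6121, -0.2456, 0.1599]
eef_rot: [-0.003, 3.14, -0.001]
force: [-9.0, 3.9, 25.6]
width: -0.004
finger_force: 12.8
```

25.6 N at 12 mm travel means the pump is on its stop. I'll release, retract and check.

drive_tool:
  targets:
    - [[0,0,0],0,1]
    - [[0,0,-0.006],0,1]
    - [[0,0,-0.008],0,1]
    - [[0,0,-0.02],0,1]
    - [[0,0.03,-0.03],0,1]
    - [[0,0.05,0],0,1]
    - [[0,0.05,0],0,1]
    - [[0,0.05,0],0,1]
    - [[0,0.03,0],0,1]
    - [[0,0,0],0,1]
    - [[0,0,0],0,1]

```text
t: 25.02
ee_pos: [0.6116, -0.036, 0.2219]
eef_rot: [-0.003, 3.141, -0.001]
force: [-0.5, 0.0, -0.2]
width: -0.002
finger_force: 0.0
```

Run:
```python
from h import *
s=cup("top","t13");print(s["ee_pos"],s["force"],s["t"])
D=np.load("pics/t13.npz");P=D["P"];h=cv2.cvtColor(D["c"],cv2.COLOR_RGB2HSV)
m=((h[...,0]<8)|(h[...,0]>174))&(h[...,1]>120)&(P[...,0]>.595)&(P[...,0]<.65)&(P[...,1]<-.2)&(P[...,1]>-.3)&(P[...,2]>.15)
print(m.sum(),np.median(P[m],axis=0))
```

```text
top 80 [ 0.53279646 -0.2295837   0.06918672] 0.07864306078049577 ((536.0485229492188, -232.81396484375), (49.17138671875, 48.95920944213867), 1.7928799390792847)
[ 0.61161034 -0.03601666  0.22192291] [-0.49692233  0.04524363 -0.16125362] 25.025
135 [ 0.61132533 -0.2424553   0.17113552]
```

The cup hasn't moved and the head is back at 171 mm, its height before the press.

```bash
python3 -c "
from plant import workorder
print(workorder.job_done())"
```

```text
the job is handed in; nothing more can be done
None
```

The job is handed in, though no verdict came back: the cup stands upright about 3 mm from under the black bottle's nozzle, the red pump was pressed about 12 mm to its stop and sprang back up, and the arm touched no other loose item that I saw (one light brush, probably the fixed black bottle's spout).

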